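# Put the carved figures back on their own plinths

## Robot

A 6-joint arm with a two-finger parallel gripper is mounted at the origin on the work surface. World frame = base frame: x ahead of the robot, y to its left, z up, the work surface at z = 0. Lengths are in mm, angles in degrees, forces in N, time in s.
With the tool pointing down it reaches from about 350 to 850 mm from the base axis. Payload 8.1 kg.
Tool frame: the origin (TCP) lies between the finger pads; the fingertips stand 22 mm ahead of it and the grasp point (between the pads) lies 3 mm ahead of it; z points along the fingers, y is the line along which they close (so a half turn about z gives the same grasp; the last joint's range is limited). The gripper opens to 85 mm and grips with 20 to 120 N. Pads are 22 mm wide; open, the fingers measure 114 mm over their backs; the gripper's body (76 mm by 85 mm) begins 54 mm behind the grasp point. The pads swing forward as they close: fully open they stand 13 mm farther back than shut.
Start: joints at [60.08, 7.471, 85.268, -0, 87.261, -4.893], TCP at [253.805, 543.68, 253.292] pointing down, gripper open.
Joint ranges: [-169.43, 169.43], [-51.17, 129.36], [1.28, 143.12], [-76.62, 256.62], [0, 156.53], [-152.29, 152.29]. Speed limits (degrees/s): [136.94, 136.94, 159.86, 180, 180, 180].

## Interface

Orientations are given as [roll, pitch, yaw] about the fixed x, y, z axes, in that order (R = Rz(yaw) Ry(pitch) Rx(roll)).
In Python, from bench import r, vision gives the robot as it stands.
- The arm moves only by the tool step_arm, never from a script. Its argument "targets" is a list that holds one entry, the list of rows, each a list of 6 numbers: the shift along the world's x, y, z in mm, then the turn, a rotation vector about the world's x, y, z in rad. In form: [[[x, y, z, rx, ry, rz], ...]]. A call has 1 to 12 rows; each row is the pose to reach, as a shift and turn from the pose commanded when the call began; what a row does not reach only later rows make up. A row lasts 1/12 s, in which the tool goes at most 41.7 mm and 7.16 degrees, less where a joint would pass 70% of its speed; a pose out of reach is approached as far as the arm can. A call with a gripper value outside its range is refused whole. "fingers" is the gripper's target within -1 to 1 (shut at 1, half-way at 0, fully open at -1), set as the call begins (left out, the last holds). The fingers move at their own pace and stop on an object; "newtons" is the grip in N (left out, the last holds). Time passes only in rows, so rows that repeat a pose let the fingers close. It gives the time, the measured TCP pose, the force, the opening and the grip force at its end, in the units of the state.
- r.sense(): the state, without advancing time (a new reading comes with each control period).
- vision.snapshot(name): name is "side" or "top"; returns a dict with "img" (480x640x3 uint8, blue, green, red), "mtx" (3x3 intrinsics, pixels), "eye" and "attitude" of the camera in the world. Camera axes: x right, y up, looking along -z (the intrinsics and any distortion apply to the point x, -y, -z); pixel columns grow to the right and rows downward; lengths in mm; the calibration is good to about 2 mm. A picture is of the moment at which its call begins. There is no depth.
- r.hand_in(): hands the job in; it is judged then, once.
The state is a dict: "time": time; "joint_pos": joint angles; "qd": joint speeds; "joint_efforts": joint torques, N m; "tool_pos": TCP position; "tcp_rot": TCP orientation; "ft_force": force on the tool from outside, world axes, zero at the start; "wrist_torque": the same for the moment, N m; "finger_gap": finger opening in mm; "grip_force": force on a finger pad.
Only numpy, scipy, OpenCV 4.12 (cv2) and the standard library are available. Lean on these libraries where they do the work, as an engineer would, in place of code of your own. Each camera call takes 0.05 s, during which the arm holds its last target. There are 200 camera calls.

## Task

The three carved figures stand on one another's plinths: put each one upright in the middle of the plinth that has the shape of its own foot (round, square, oblong), the lion lying lengthways along its plinth and the seated figure square to its plinth. Use the middle of the empty metal turntable as the waiting spot, letting go of the figure there; the figures are freshly primed, so never lay, tip or stand one on the bench. Leave the jar, the can and the brush tray where they are.

Things in the scene. Friction and masses are not known exactly. Their poses are not given: they have to be found in the camera images.
- standing_figure: Carved bare-wood standing figure, 119 mm tall, ROUND foot 50 mm diameter, 12 thick; belongs on the round plinth. Robe tapers from 44 mm; torso a 34 mm cylinder from 50 to 88 mm height (grip at 68, best across y), small hands at -x, head 25 mm diameter above. 75 to 155 g. Origin: centre of the underside of its foot, z up; heights from there. Starts on the square plinth.
- seated_figure: Carved bare-wood seated figure, 112 mm tall, SQUARE foot 56 x 56 mm, 12 thick; belongs on the square plinth. Crossed legs 50 x 54 mm up to 34 mm height; above, a block torso 34 mm (x) by 38 mm (y), 34 to 80 mm height (grip across y at 62), head 26 mm diameter above. Faces -x. 90 to 185 g. Origin: centre of the underside of its foot, z up; heights from there. Starts on the oblong plinth.
- lion_figure: Carved bare-wood lion, 90 mm tall, OBLONG foot 80 mm (x) by 46 mm (y), 12 thick; belongs on the oblong plinth. Trunk 62 mm (x) by 30 mm (y), 32 to 66 mm height: grip across y at x = 0, height 54. Head 31 mm diameter at the -x end, 55 to 90 mm height; thin tail at +x. 80 to 170 g. Origin: centre of the underside of its foot, z up; heights from there. Starts on the round plinth.
- round_plinth: Round wooden plinth, 110 mm diameter, fixed, 30 mm high with a flat top; origin at the centre of its underside, so the top lies at z = 30 mm in its frame, z up.
- square_plinth: Square wooden plinth, 100 x 100 mm, fixed, 30 mm high with a flat top; origin at the centre of its underside, so the top lies at z = 30 mm in its frame, z up; x and y along its sides.
- oblong_plinth: Oblong wooden plinth, 120 mm along its x by 76 mm along its y, fixed, 30 mm high with a flat top; origin at the centre of its underside, so the top lies at z = 30 mm in its frame, z up.
- turntable: Painter's round turntable of dark bare metal, a disc of 120 mm diameter on a narrower foot, empty at the start; fixed and locked (it does not turn). Flat top 35 mm above its origin, which is at the centre of its underside.
- paint_jar: Bystander: squat paint jar with a red cap, 64 mm diameter, 62 mm tall, loose. Origin at the centre of its underside.
- size_can: Bystander: can of 70 mm diameter, 75 mm tall, loose. Origin at the centre of its underside.
- brush_tray: Bystander: open wooden tray with paint brushes, 90 mm (x) by 150 mm (y), 35 mm tall, loose. Origin at the centre of its underside.
Mind the look-alikes: they are no part of the job. Leave any green, turquoise or yellow look-alike of the oblong_plinth alone.

How it is judged (in metres and radians):
On the way:
1. one of the figures has been set down upright on the turntable (within 45 mm of its middle) and let go (((horizontal distance between standing_figure and turntable below 0.045 m and z of standing_figure in the frame of turntable between 0.031 and 0.04 m and angle between standing_figure's own z axis and vertical below 0.1 rad and contact force between standing_figure and the fingers below 0.1 N) or (horizontal distance between seated_figure and turntable below 0.045 m and z of seated_figure in the frame of turntable between 0.031 and 0.04 m and angle between seated_figure's own z axis and vertical below 0.1 rad and contact force between seated_figure and the fingers below 0.1 N) or (horizontal distance between lion_figure and turntable below 0.045 m and z of lion_figure in the frame of turntable between 0.031 and 0.04 m and angle between lion_figure's own z axis and vertical below 0.1 rad and contact force between lion_figure and the fingers below 0.1 N))), for 0.2 s.
At the end, for the whole second after the job is handed in: Each figure upright (0.1 rad), released and at rest on the plinth of its own foot shape, centre within 12 mm of the plinth centre; lion along the oblong plinth (either way round), seated figure square to its plinth (any of four ways), both within 0.25 rad (horizontal distance between standing_figure and round_plinth below 0.012 m and z of standing_figure in the frame of round_plinth between 0.026 and 0.035 m and angle between each of standing_figure, seated_figure, lion_figure's own z axis and vertical below 0.1 rad and contact force between each of standing_figure, seated_figure, lion_figure and the fingers below 0.1 N and linear speed of each of standing_figure, seated_figure, lion_figure below 0.02 m/s and angular speed of each of standing_figure, seated_figure, lion_figure below 0.2 rad/s and horizontal distance between seated_figure and square_plinth below 0.012 m and z of seated_figure in the frame of square_plinth between 0.026 and 0.035 m and horizontal distance between lion_figure and oblong_plinth below 0.012 m and z of lion_figure in the frame of oblong_plinth between 0.026 and 0.035 m and angle between the x axis of lion_figure and the x axis of oblong_plinth, either way round below 0.25 rad and (angle between the x axis of seated_figure and the x axis of square_plinth, either way round below 0.25 rad or angle between the x axis of seated_figure and the y axis of square_plinth, either way round below 0.25 rad)); the robot touches nothing.
It fails at once if a figure is set on the bench or dropped below the plinth tops (height (world z) of any of standing_figure, seated_figure, lion_figure below 0.018 m).
It fails at once if a figure is tipped over (angle between any of standing_figure, seated_figure, lion_figure's own z axis and vertical above 0.6 rad).
It fails at once if the jar, the can or the brush tray is moved by more than 25 mm (distance of any of paint_jar, size_can, brush_tray from where it was at the start of the episode above 0.025 m).
It also fails if it takes over 115 s, if anything falls off the work surface, if the arm or the gripper's body presses on something with over 40 N, if the wrist force passes 120 N, or if a joint passes its speed limit or range.

## Working session

There is one attempt and no reset: what is moved stays moved. The work goes in short steps, Python scripts to look and compute and a tool call to move; the robot and the scene stay as the last step left them, time stands still between calls to the robot, and variables do not carry over. Pictures are saved under pics/ and viewed, at most 14 in all, crops included, and the job is handed in when it is done.

Besides the shell and the picture viewer there is one more tool, called after "Emit:" as name(argument=value, ...), one argument or row to a line, values as JSON. step_arm: Moves the arm, as the interface text tells. Its arguments: {"type":"object","properties":{"targets":{"type":"array"},"fingers":{"type":"number"},"newtons":{"type":"number"}},"required":["targets"]}

```bash
mkdir -p pics; ls; python3 - <<'E'
from bench import r, vision
import cv2
for n in ("top","side"):
    s=vision.snapshot(n); cv2.imwrite(f"pics/{n}0.png",s["img"]); print({k:v for k,v in s.items() if k!="img"})
print(r.sense())
E
```

```text
pics
{'mtx': array([[583.93455471,   0.        , 321.47798687],
       [  0.        , 583.93455471, 238.01089614],
       [  0.        ,   0.        ,   1.        ]]), 'eye': array([ 478.73437243,   72.32320501, 1446.64038855]), 'attitude': array([ 3.51534556e+00,  5.61040901e-02, -8.87759821e+01])}
{'mtx': array([[619.43273778,   0.        , 321.08454847],
       [  0.        , 619.43273778, 243.75805498],
       [  0.        ,   0.        ,   1.        ]]), 'eye': array([-210.00290704, -734.27165873,  739.6222901 ]), 'attitude': array([ 5.97174720e+01,  4.20218027e-02, -4.40494801e+01])}
{'time': 0.1, 'joint_pos': array([ 6.00795310e+01,  7.51050924e+00,  8.53240119e+01, -3.48969918e-05,
        8.72614579e+01, -4.89446914e+00]), 'qd': array([ 0.07207446, -0.11071128, -0.12835103, -0.07773645, -0.00999894,
        0.10265865]), 'joint_efforts': array([ 1.82662832e-03, -5.70954752e+01, -5.01940298e+01, -1.68101592e-04,
        8.32160847e-03, -1.62657079e-05]), 'tool_pos': array([253.57922801, 543.26991889, 252.34281502]), 'tcp_rot': array([-1.79904368e+02, -8.15427281e-03,  1.54973995e+02]), 'ft_force': array([0.27764731, 0.40231962, 0.28938318]), 'wrist_torque': array([-0.00794082, -0.02745333, -0.05888838]), 'grip_force': 0.0, 'finger_gap': 85.43230192935842}
```

View pics/top0.png

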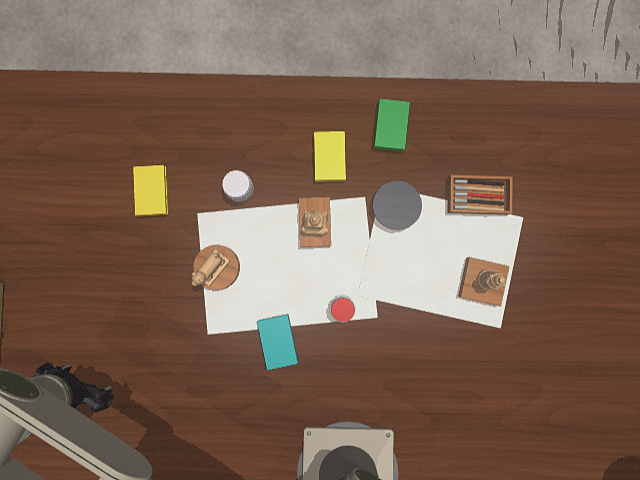

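View pics/side0.png

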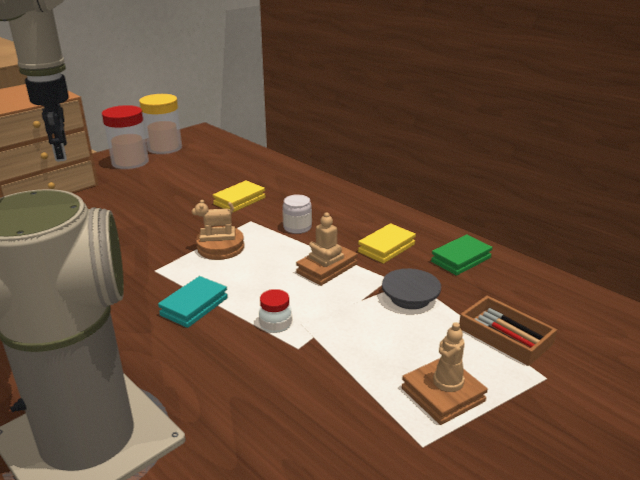

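The top view shows three wooden plinths: round at (216,268) with the lion, oblong at (314,222) with the seated figure, and square at (483,282) with the standing figure. The turntable is at (397,205). Candidates for the oblong plinth are wood (314,222), yellow (330,156) and (150,190), green (392,125) and turquoise (277,342). Only the brown wooden one carrying the seated figure fits, and I'll confirm it in a crop.

```bash
python3 - <<'E'
import cv2, numpy as np
t=cv2.imread("pics/top0.png"); s=cv2.imread("pics/side0.png")
def c(im,x,y,w,h,k): return cv2.resize(im[y:y+h,x:x+w],None,fx=k,fy=k,interpolation=cv2.INTER_CUBIC)
a=np.hstack([c(t,182,233,66,66,4),c(t,281,187,66,66,4),c(t,450,249,66,66,4)])
b=np.hstack([c(s,182,193,88,88,3),c(s,285,203,88,88,3),c(s,400,318,88,100,3)[:264]])
cv2.imwrite("pics/crop.png",np.vstack([a,b]))
E
```

```text
(no output)
```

View pics/crop.png

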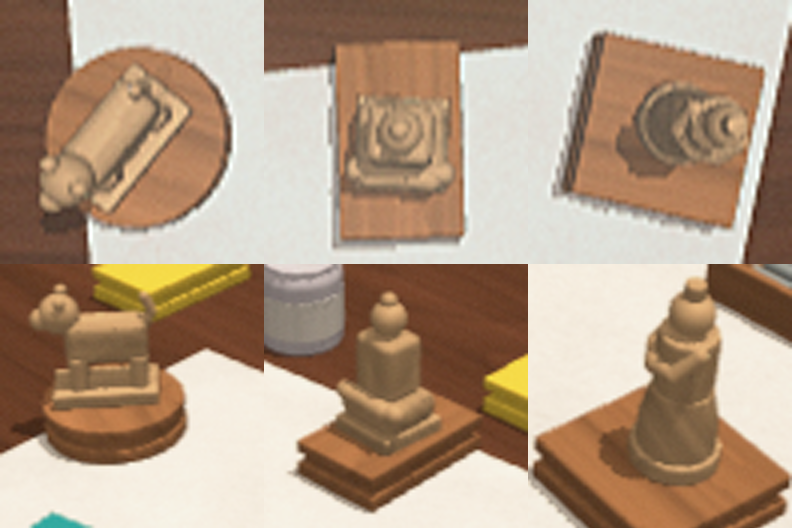

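The wooden oblong plinth at (314,222) is the one meant. It is two-tier brown wood of the right size, and the green, turquoise and yellow blocks are decoys. Next I fit poses from the corners I read off.

```bash
cat > h.py <<'E'
import cv2, numpy as np
from scipy.spatial.transform import Rotation as Ro
from scipy.optimize import least_squares
CAM={'t':(583.9346,321.478,238.011,[478.734,72.323,1446.640],[3.51534556,0.0561040901,-88.7759821]),
's':(619.4327,321.0845,243.758,[-210.003,-734.272,739.622],[59.7174720,0.0420218027,-44.0494801])}
def proj(c,P):
    f,cx,cy,e,a=CAM[c]; q=(np.atleast_2d(P)-e)@Ro.from_euler('xyz',a,degrees=True).as_matrix()
    return np.c_[cx+f*q[:,0]/-q[:,2], cy+f*q[:,1]/q[:,2]]
def ray(c,uv,z):
    f,cx,cy,e,a=CAM[c]; d=Ro.from_euler('xyz',a,degrees=True).as_matrix()@[(uv[0]-cx)/f,-(uv[1]-cy)/f,-1]
    e=np.array(e); return (e+d*(z-e[2])/d[2])[:2]
def world(p,M):
    c,s=np.cos(p[2]),np.sin(p[2]); M=np.asarray(M,float)
    return np.c_[p[0]+c*M[:,0]-s*M[:,1],p[1]+s*M[:,0]+c*M[:,1],M[:,2]]
def box(x,y,z): return [[sx*x/2,sy*y/2,z] for sx,sy in((1,1),(-1,1),(-1,-1),(1,-1))]
def fit(p0,obs): # obs: (cam, model pt (world z), pixel)
    f=lambda p: np.concatenate([(proj(c,world(p,[m]))[0]-u) for c,m,u in obs])
    s=least_squares(f,p0); return s.x, np.abs(s.fun).max()
def circ(d,z,n=40): a=np.linspace(0,2*np.pi,n,endpoint=False); return [[d/2*np.cos(t),d/2*np.sin(t),z] for t in a]
E
python3 - <<'E'
from h import *
T=lambda x0,y0: lambda cx,cy: np.array([x0+(cx+.5)/4-.5,y0+(cy+.5)/4-.5])
S=lambda x0,y0: lambda cx,cy: np.array([x0+(cx+.5)/3-.5,y0+(cy+.5)/3-.5])
A,B,C=T(182,233),T(281,187),T(450,249); D,E_,F=S(182,193),S(285,203),S(400,318)
im=cv2.imread("pics/top0.png"); g=cv2.cvtColor(im,cv2.COLOR_BGR2GRAY).astype(int)
hsv=cv2.cvtColor(im,cv2.COLOR_BGR2HSV)
m=((hsv[...,1]<60)&(hsv[...,2]<130)).astype(np.uint8); sub=np.zeros_like(m); sub[175:235,368:426]=m[175:235,368:426]
n,l,st,ce=cv2.connectedComponentsWithStats(sub); i=1+np.argmax(st[1:,4]); print('tt',st[i],ce[i])
tt=ray('t',ce[i],35); print('turntable',tt)
rp=ray('t',A(138.5,137.5),30); print('round',rp)
# oblong: x axis along image vertical (world x)
ob=[B(72,42),B(198,40),B(200,237),B(77,241)]
w=[ray('t',u,30) for u in ob]; print('oblong corners',np.round(w))
oc=box(120,76,30); op,e=fit([*np.mean(w,0),0],[('t',m,u) for m,u in zip([oc[0],oc[3],oc[2],oc[1]],ob)]); print('oblong',op,e)
sq=[C(76,34),C(236,70),C(205,228),C(45,190)]
w=[ray('t',u,30) for u in sq]; print(np.round(w)); oc=box(100,100,30)
sp,e=fit([*np.mean(w,0),-.2],[('t',m,u) for m,u in zip([oc[0],oc[3],oc[2],oc[1]],sq)]); print('square',sp,e)
for nm,u,z in(('jar',(342,309),62),('can',(236,184),75)): print(nm,ray('t',u,z))
# standing
print('standing head t',ray('t',C(207,122),149),'side knob',ray('s',F(167,15),149))
print('seated head t',ray('t',B(136,128),142),'side', ray('s',E_(125,28),142))
# lion
lc=box(80,46,42)
w=[ray('t',A(*u),42) for u in((134,65),(190,108),(103,212))]; print('lion corners',np.round(w))
E
```

```text
tt [ 373  181   49   49 1884] [396.72558386 204.75424628]
turntable [ 650.25415414 -105.5393649 ]
round [489.90303319 329.04190932]
oblong corners [[664. 133.]
 [667.  57.]
 [547.  53.]
 [543. 128.]]
oblong [6.05480991e+02 9.26547123e+01 4.13158945e-02] 0.3878561919497656
[[ 527. -282.]
 [ 507. -379.]
 [ 412. -361.]
 [ 432. -264.]]
square [ 4.69474154e+02 -3.21521166e+02 -1.98577548e-01] 0.8059758525425877
jar [397.10726319  23.53305102]
can [686.70343079 280.49818762]
standing head t [ 475.63055881 -325.2458925 ] side knob [ 473.6328869  -326.58221495]
seated head t [602.06249132  91.61092396] side [600.99045419  88.8829606 ]
lion corners [[533. 331.]
 [508. 296.]
 [445. 347.]]
```

```bash
cat >> h.py <<'E'
def overlay(shapes,ims,views,out):
    # shapes: list of (pose, list of polylines of pts with world z); views: (cam,x0,y0,w,h,k)
    tiles=[]
    for c,x0,y0,w,h,k in views:
        t=cv2.resize(ims[c][y0:y0+h,x0:x0+w],None,fx=k,fy=k,interpolation=cv2.INTER_CUBIC)
        for i,(p,L) in enumerate(shapes):
            for M in L:
                q=(proj(c,world(p,M))-[x0,y0]+.5)*k
                cv2.polylines(t,[np.round(q*8).astype(np.int32)],True,[(0,255,0),(255,0,0),(255,0,255)][i%3],1,cv2.LINE_AA,3)
        tiles.append(t)
    n=len(tiles)//2
    cv2.imwrite(out,np.vstack([np.hstack(tiles[:n]),np.hstack(tiles[n:])]))
def stand(p,b): return (p,[circ(50,b),circ(50,b+12),circ(25,b+100)])
def seat(p,b): return (p,[box(56,56,b),box(56,56,b+12),box(34,38,b+80),[[0,0,b+100],[0,0,b+112]]])
def lion(p,b): return (p,[box(80,46,b),box(80,46,b+12),box(62,30,b+66)])
RP=[489.9,329,0]; OP=[605.5,92.7,.041]; SP=[469.5,-321.5,-.199]; TT=[650.3,-105.5,0]
E
python3 - <<'E'
from h import *
ims={'t':cv2.imread('pics/top0.png'),'s':cv2.imread('pics/side0.png')}
overlay([(RP,[circ(110,30)]),(OP,[box(120,76,30)]),(SP,[box(100,100,30)]),
 lion([490,339,-.68],30),seat([601.5,90.5,.041],30),stand([474.6,-326,0],30)],ims,
 [('t',182,233,66,66,4),('t',281,187,66,66,4),('t',450,249,66,66,4),('s',182,193,88,88,3),('s',285,203,88,88,3),('s',400,318,88,88,3)],'pics/ov.png')
E
```

```text
(no output)
```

View pics/ov.png

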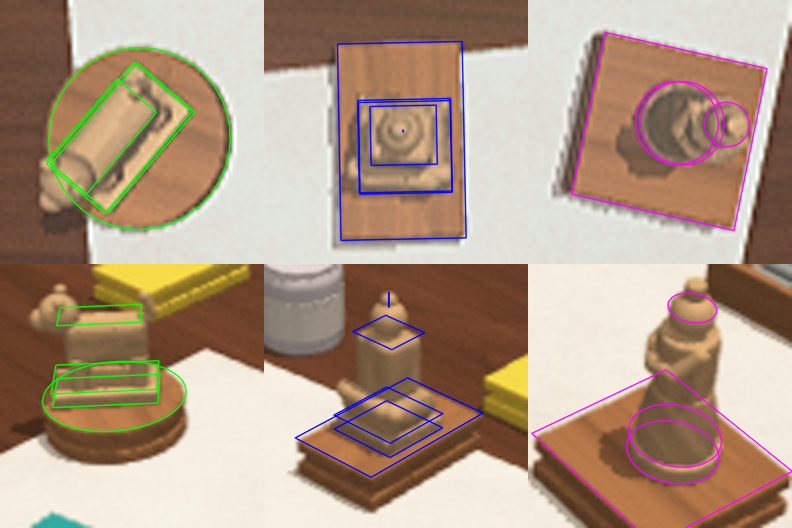

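The overlays fit the plinths and figures within 1–2 mm. I still need the direction the standing figure faces, from its hands.

```bash
python3 - <<'E'
from h import *
a=cv2.imread('pics/top0.png')[262:302,470:510]; b=cv2.imread('pics/side0.png')[318:398,428:478]
k=cv2.INTER_LANCZOS4
cv2.imwrite('pics/st.png',np.hstack([cv2.resize(a,(480,480),interpolation=k),cv2.resize(b,(300,480),interpolation=k)]))
# side/top pixel dirs for candidate yaws: hand point at x=-22,z=30+75
for y in range(0,360,45):
    M=world([474.6,-326,np.radians(y)],[[-22,0,105],[0,0,105]])
    print(y,((proj('t',M)-[470,262])*12).round().tolist(),((proj('s',M)-[428,318])*6).round().tolist())
E
```

```text
0 [[309.0, 325.0], [310.0, 209.0]] [[96.0, 196.0], [146.0, 158.0]]
45 [[391.0, 292.0], [310.0, 209.0]] [[160.0, 213.0], [146.0, 158.0]]
90 [[425.0, 211.0], [310.0, 209.0]] [[216.0, 197.0], [146.0, 158.0]]
135 [[392.0, 129.0], [310.0, 209.0]] [[230.0, 159.0], [146.0, 158.0]]
180 [[310.0, 94.0], [310.0, 209.0]] [[195.0, 121.0], [146.0, 158.0]]
225 [[229.0, 126.0], [310.0, 209.0]] [[133.0, 106.0], [146.0, 158.0]]
270 [[195.0, 206.0], [310.0, 209.0]] [[79.0, 120.0], [146.0, 158.0]]
315 [[228.0, 289.0], [310.0, 209.0]] [[63.0, 157.0], [146.0, 158.0]]
```

View pics/st.png

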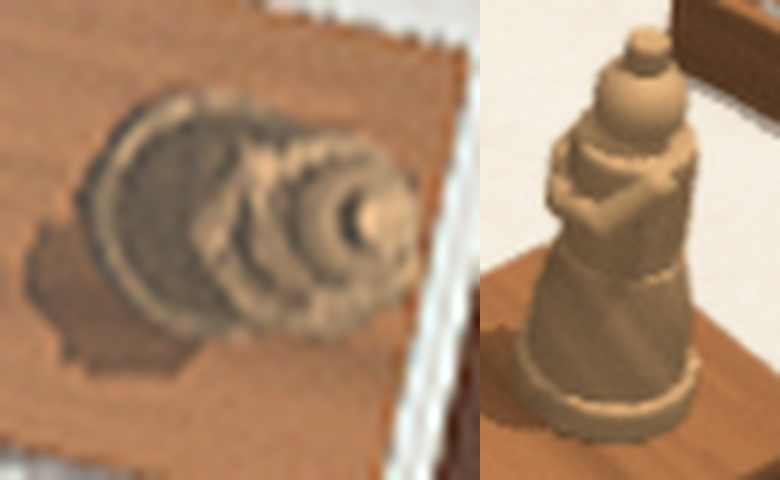

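The hands point to image left, world +y, so the standing figure's y axis lies along world x and I grip it with the tool's y along world x (yaw 90). The plan is standing → turntable, seated → square, lion → oblong, standing → round.

Emit:
step_arm(
  targets=[
    [[246, -414, 0, 0, 0, -1.134], [246, -414, 0, 0, 0, -1.134], [246, -414, 0, 0, 0, -1.134], [246, -414, 0, 0, 0, -1.134], [246, -414, 0, 0, 0, -1.134], [246, -414, 0, 0, 0, -1.134], [246, -414, 0, 0, 0, -1.134], [246, -414, 0, 0, 0, -1.134], [246, -414, 0, 0, 0, -1.134], [246, -414, 0, 0, 0, -1.134], [246, -414, 0, 0, 0, -1.134], [246, -414, 0, 0, 0, -1.134]],
  ],
  fingers=-1,
  newtons=40,
)

```text
time: 1.1
tool_pos: [501.1, 125.9, 252.9]
tcp_rot: [180.0, 0.1, 89.9]
ft_force: [0.5, 0.1, 0.1]
finger_gap: 85.6
grip_force: 0.0
```

Emit:
step_arm(
  targets=[
    [[-25, -456, 0, 0, 0, 0], [-25, -456, 0, 0, 0, 0], [-25, -456, 0, 0, 0, 0], [-25, -456, 0, 0, 0, 0], [-25, -456, 0, 0, 0, 0], [-25, -456, 0, 0, 0, 0], [-25, -456, 0, 0, 0, 0], [-25, -456, 0, 0, 0, 0], [-25, -456, 0, 0, 0, 0], [-25, -456, 0, 0, 0, 0], [-25, -456, 0, 0, 0, 0], [-25, -456, 0, 0, 0, 0]],
  ],
)

```text
time: 2.1
tool_pos: [472.8, -332.6, 252.1]
tcp_rot: [-179.9, 0.1, 89.7]
ft_force: [0.4, 0.5, 0.3]
finger_gap: 85.2
grip_force: 0.0
```

Emit:
step_arm(
  targets=[
    [[0, 0, 0, 0, 0, 0], [0, 0, 0, 0, 0, 0]],
  ],
)

```text
time: 2.27
tool_pos: [474.5, -326.1, 252.5]
tcp_rot: [-179.9, -0.1, 89.9]
ft_force: [-0.6, 0.4, -0.0]
finger_gap: 85.3
grip_force: 0.0
```

Emit:
step_arm(
  targets=[
    [[0, 0, -35, 0, 0, 0], [0, 0, -70, 0, 0, 0], [0, 0, -100, 0, 0, 0], [0, 0, -125, 0, 0, 0], [0, 0, -142, 0, 0, 0], [0, 0, -150, 0, 0, 0], [0, 0, -153, 0, 0, 0], [0, 0, -153, 0, 0, 0]],
  ],
)

```text
time: 2.93
tool_pos: [475.1, -325.4, 100.4]
tcp_rot: [-180.0, -0.0, 90.1]
ft_force: [-0.9, -0.4, -0.4]
finger_gap: 85.2
grip_force: 0.0
```

```bash
cat > look.py <<'E'
import sys; from bench import r,vision; from h import *
out=sys.argv[1]; v=eval(sys.argv[2])  # list of (cam,x0,y0,w,h,k)
ims={c:vision.snapshot({'t':'top','s':'side'}[c])['img'] for c in {x[0] for x in v}}
sh=eval(sys.argv[3]) if len(sys.argv)>3 else []
overlay(sh,ims,v,out)
for c in ims: cv2.imwrite(out.replace('.png','_raw_%s.png'%c),ims[c])
s=r.sense(); print(s['time'],s['tool_pos'],s['tcp_rot'],s['finger_gap'],s['grip_force'],s['ft_force'])
E
python3 look.py pics/a.png "[('s',380,288,120,120,3),('s',420,300,80,80,4.5)][:2]"
```

```text
2.9833 [ 475.55249762 -326.06061716  101.42592812] [1.79939925e+02 4.25261866e-02 9.00532747e+01] 85.03397261207581 0.0 [0.34291438 0.684204   0.78639386]
```

View pics/a.png

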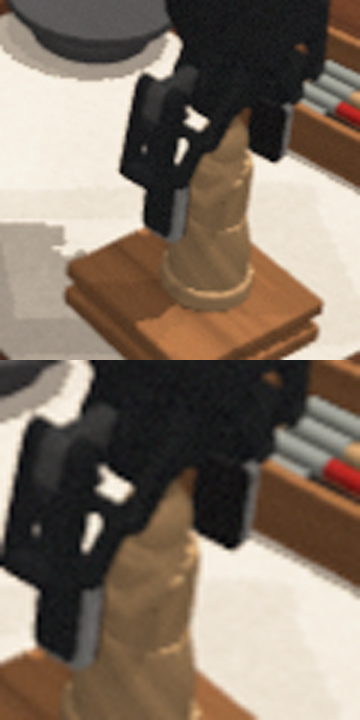

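The figure stands between the open pads, and the pads are clear of it. Closing now.

Emit:
step_arm(
  targets=[
    [[0, 0, 0, 0, 0, 0], [0, 0, 0, 0, 0, 0], [0, 0, 0, 0, 0, 0], [0, 0, 0, 0, 0, 0], [0, 0, 0, 0, 0, 0], [0, 0, 0, 0, 0, 0], [0, 0, 0, 0, 0, 0], [0, 0, 0, 0, 0, 0], [0, 0, 0, 0, 0, 0], [0, 0, 0, 0, 0, 0]],
  ],
  fingers=1,
  newtons=40,
)

```text
time: 3.82
tool_pos: [475.1, -326.7, 101.1]
tcp_rot: [180.0, 0.0, 90.0]
ft_force: [-2.0, -0.7, 6.0]
finger_gap: 33.2
grip_force: 39.7
```

Emit:
step_arm(
  targets=[
    [[0, 0, 8, 0, 0, 0], [0, 0, 25, 0, 0, 0], [0, 0, 50, 0, 0, 0], [10, 13, 70, 0, 0, 0], [30, 38, 80, 0, 0, 0], [53, 67, 80, 0, 0, 0], [76, 96, 80, 0, 0, 0], [99, 125, 80, 0, 0, 0], [122, 154, 80, 0, 0, 0], [145, 183, 80, 0, 0, 0], [163, 205, 80, 0, 0, 0], [172, 217, 80, 0, 0, 0]],
  ],
)

```text
time: 4.82
tool_pos: [648.3, -106.0, 180.3]
tcp_rot: [180.0, -0.1, 90.1]
ft_force: [-0.2, -0.0, -1.0]
finger_gap: 33.3
grip_force: 39.9
```

Emit:
step_arm(
  targets=[
    [[3, 4, 0, 0, 0, 0], [3, 4, -20, 0, 0, 0], [3, 4, -40, 0, 0, 0], [3, 4, -55, 0, 0, 0], [3, 4, -65, 0, 0, 0], [3, 4, -70, 0, 0, 0], [3, 4, -73, 0, 0, 0], [3, 4, -73, 0, 0, 0], [3, 4, -73, 0, 0, 0]],
  ],
)

```text
time: 5.57
tool_pos: [650.3, -105.8, 108.4]
tcp_rot: [179.9, 0.0, 90.0]
ft_force: [0.2, 0.2, -0.8]
finger_gap: 32.9
grip_force: 39.9
```

Emit:
step_arm(
  targets=[
    [[0, 0, -1, 0, 0, 0], [0, 0, -2, 0, 0, 0], [0, 0, -2, 0, 0, 0]],
  ],
)

```text
time: 5.82
tool_pos: [650.4, -105.5, 106.2]
tcp_rot: [179.9, 0.0, 90.0]
ft_force: [-0.1, -0.0, 0.1]
finger_gap: 32.8
grip_force: 39.9
```

Contact is near, so I'll open, wait and then rise.

Emit:
step_arm(
  targets=[
    [[0, 0, -0.5, 0, 0, 0], [0, 0, -0.5, 0, 0, 0], [0, 0, -0.5, 0, 0, 0], [0, 0, -0.5, 0, 0, 0], [0, 0, -0.5, 0, 0, 0], [0, 0, -0.5, 0, 0, 0], [0, 0, -0.5, 0, 0, 0], [0, 0, -0.5, 0, 0, 0], [0, 0, -0.5, 0, 0, 0]],
  ],
  fingers=-1,
)

```text
time: 6.57
tool_pos: [649.8, -105.3, 104.8]
tcp_rot: [-180.0, -0.0, 90.0]
ft_force: [-0.1, 0.2, -0.1]
finger_gap: 85.2
grip_force: 0.0
```

Emit:
step_arm(
  targets=[
    [[0, 0, 10, 0, 0, 0], [0, 0, 30, 0, 0, 0], [0, 0, 60, 0, 0, 0], [0, 0, 95, 0, 0, 0], [0, 0, 130, 0, 0, 0], [-10, 50, 145, 0, 0, -0.3], [-20, 90, 147, 0, 0, -0.6], [-30, 125, 147, 0, 0, -0.9], [-40, 155, 147, 0, 0, -1.2], [-47, 180, 147, 0, 0, -1.53], [-49, 196, 147, 0, 0, -1.53], [-49, 196, 147, 0, 0, -1.53]],
  ],
)

```text
time: 7.57
tool_pos: [600.1, 94.5, 253.1]
tcp_rot: [-180.0, -0.1, 40.0]
ft_force: [0.3, 0.1, 0.6]
finger_gap: 85.1
grip_force: 0.0
```

```bash
python3 look.py pics/b.png "[('s',360,205,120,120,3),('s',270,180,120,120,3),('t',340,150,110,120,3.3),('t',265,170,100,110,3.6)][:2]" "[stand([650.3,-105.5,0],35)]"
```

```text
7.6167 [600.41344642  92.9146092  252.97334147] [ 1.79981244e+02 -6.41717398e-02  3.93907107e+01] 85.59634626033072 0.0 [ 0.88008339  0.59857768 -0.51895494]
```

View pics/b.png

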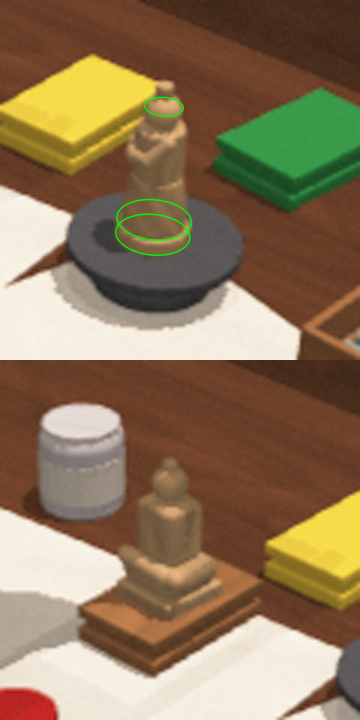

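The standing figure is upright and centred on the turntable, at about (158,240) in the crop. Next is the seated figure; the yaw still needs −37°.

Emit:
step_arm(
  targets=[
    [[0, 0, 0, 0, 0, -0.12], [0, 0, 0, 0, 0, -0.24], [0, 0, 0, 0, 0, -0.36], [0, 0, 0, 0, 0, -0.48], [0, 0, 0, 0, 0, -0.6], [0, 0, 0, 0, 0, -0.646], [0, 0, 0, 0, 0, -0.646], [0, 0, 0, 0, 0, -0.646]],
  ],
)

```text
time: 8.28
tool_pos: [601.0, 90.2, 252.4]
tcp_rot: [180.0, -0.0, 3.3]
ft_force: [-0.4, 0.6, -0.4]
finger_gap: 85.1
grip_force: 0.0
```

Emit:
step_arm(
  targets=[
    [[0, 0, -35, 0, 0, 0], [0, 0, -70, 0, 0, 0], [0, 0, -105, 0, 0, 0], [0, 0, -130, 0, 0, 0], [0, 0, -148, 0, 0, 0], [0, 0, -158, 0, 0, 0], [0, 0, -161, 0, 0, 0], [0, 0, -161, 0, 0, 0]],
  ],
)

```text
time: 8.95
tool_pos: [600.7, 90.6, 90.7]
tcp_rot: [180.0, 0.0, 3.2]
ft_force: [0.2, -1.6, 0.4]
finger_gap: 85.2
grip_force: 0.0
```

Emit:
step_arm(
  targets=[
    [[0, 0, 0, 0, 0, 0], [0, 0, 0, 0, 0, 0], [0, 0, 0, 0, 0, 0], [0, 0, 0, 0, 0, 0], [0, 0, 0, 0, 0, 0], [0, 0, 0, 0, 0, 0], [0, 0, 0, 0, 0, 0], [0, 0, 0, 0, 0, 0], [0, 0, 0, 0, 0, 0]],
  ],
  fingers=1,
)

```text
time: 9.7
tool_pos: [601.7, 90.7, 92.3]
tcp_rot: [180.0, -0.1, 3.1]
ft_force: [-1.0, 0.0, 5.8]
finger_gap: 38.3
grip_force: 38.8
```

Emit:
step_arm(
  targets=[
    [[0, 0, 8, 0, 0, 0], [0, 0, 25, 0, 0, 0], [0, 0, 50, 0, 0, 0], [-8, -8, 75, 0, 0, 0], [-25, -25, 90, 0, 0, 0], [-47, -50, 90, 0, 0, 0], [-68, -78, 90, 0, 0, -0.05], [-86, -110, 90, 0, 0, -0.1], [-98, -145, 90, 0, 0, -0.15], [-106, -181, 90, 0, 0, -0.2], [-112, -217, 90, 0, 0, -0.25], [-117, -253, 90, 0, 0, -0.253]],
  ],
)

```text
time: 10.7
tool_pos: [482.9, -163.7, 181.4]
tcp_rot: [180.0, -0.0, -11.5]
ft_force: [1.1, 0.2, -2.1]
finger_gap: 38.5
grip_force: 39.2
```

Emit:
step_arm(
  targets=[
    [[-4, -36, 0, 0, 0, 0], [-7, -72, 0, 0, 0, 0], [-10, -108, 0, 0, 0, 0], [-13, -138, 0, 0, 0, 0], [-15, -154, 0, 0, 0, 0], [-15, -159, 0, 0, 0, 0], [-15, -159, -20, 0, 0, 0], [-15, -159, -45, 0, 0, 0], [-15, -159, -65, 0, 0, 0], [-15, -159, -77, 0, 0, 0], [-15, -159, -82, 0, 0, 0], [-15, -159, -82, 0, 0, 0]],
  ],
)

```text
time: 11.7
tool_pos: [468.4, -320.0, 97.6]
tcp_rot: [-179.9, 0.1, -11.3]
ft_force: [-0.3, 0.6, -1.9]
finger_gap: 38.1
grip_force: 39.2
```

Emit:
step_arm(
  targets=[
    [[0, 0, -3, 0, 0, 0], [0, 0, -3, 0, 0, 0], [0, 0, -3, 0, 0, 0]],
  ],
)

```text
time: 11.95
tool_pos: [469.5, -321.7, 97.1]
tcp_rot: [179.9, -0.1, -11.4]
ft_force: [0.4, -0.2, -0.9]
finger_gap: 38.4
grip_force: 39.2
```

Emit:
step_arm(
  targets=[
    [[0, 0, -2, 0, 0, 0], [0, 0, -3, 0, 0, 0], [0, 0, -3, 0, 0, 0]],
  ],
)

```text
time: 12.2
tool_pos: [468.8, -321.4, 92.8]
tcp_rot: [180.0, -0.0, -11.4]
ft_force: [-0.5, -0.0, -1.1]
finger_gap: 38.5
grip_force: 39.2
```

```bash
python3 look.py pics/c.png "[('s',400,300,90,110,4),('t',445,245,80,72,4.5)]" "[(SP,[box(100,100,30)]),seat([469.5,-321.5,-.199],31)]"
```

```text
12.3 [ 468.77825015 -321.3272958    92.82412194] [-1.79998283e+02  2.05524164e-03 -1.13839490e+01] 38.220589054263094 39.23101860098541 [ 0.2862909   0.32129604 -1.14120911]
```

View pics/c.png

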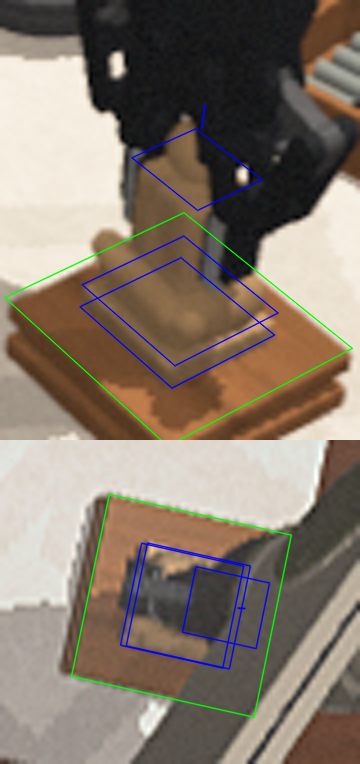

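The seated figure hovers just above the square plinth. The side crop hints at a few mm of offset, so I'll set it down and check unobstructed.

Emit:
step_arm(
  targets=[
    [[0, 0, -1, 0, 0, 0], [0, 0, -1.5, 0, 0, 0], [0, 0, -1.5, 0, 0, 0]],
  ],
)

```text
time: 12.55
tool_pos: [469.0, -321.4, 92.3]
tcp_rot: [180.0, -0.0, -11.4]
ft_force: [-3.6, 2.9, 7.8]
finger_gap: 38.3
grip_force: 40.0
```

Emit:
step_arm(
  targets=[
    [[0, 0, 0, 0, 0, 0], [0, 0, 0, 0, 0, 0], [0, 0, 0, 0, 0, 0], [0, 0, 0, 0, 0, 0], [0, 0, 0, 0, 0, 0], [0, 0, 0, 0, 0, 0], [0, 0, 0, 0, 0, 0], [0, 0, 10, 0, 0, 0], [0, 0, 30, 0, 0, 0], [0, 0, 60, 0, 0, 0], [0, 0, 100, 0, 0, 0], [0, 0, 140, 0, 0, 0]],
  ],
  fingers=-1,
)

```text
time: 13.55
tool_pos: [468.1, -320.7, 232.6]
tcp_rot: [-179.9, 0.1, -11.4]
ft_force: [1.9, -0.4, 0.2]
finger_gap: 85.2
grip_force: 0.0
```

Emit:
step_arm(
  targets=[
    [[0, 40, 20, 0, 0, 0.12], [0, 80, 20, 0, 0, 0.24], [0, 120, 20, 0, 0, 0.36], [5, 160, 20, 0, 0, 0.48], [10, 200, 20, 0, 0, 0.6], [10, 240, 20, 0, 0, 0.72], [10, 280, 20, 0, 0, 0.84], [10, 320, 20, 0, 0, 0.96], [10, 360, 20, 0, 0, 1.08], [10, 400, 20, 0, 0, 1.2], [10, 440, 20, 0, 0, 1.32], [10, 480, 20, 0, 0, 1.44]],
  ],
)

```text
time: 14.55
tool_pos: [478.5, 160.7, 252.5]
tcp_rot: [179.9, -0.0, 71.5]
ft_force: [0.6, -0.1, -0.5]
finger_gap: 85.4
grip_force: 0.0
```

```bash
python3 look.py pics/d.png "[('s',400,300,90,110,4),('t',445,245,80,98,4.5)][:2]" "[(SP,[box(100,100,30)]),seat([469.5,-321.5,-.199],30)]"
```

```text
14.65 [477.98088799 164.02612977 252.23268877] [-1.79996139e+02 -1.37872209e-01  7.17502812e+01] 85.62908932116645 0.0 [-0.25449758 -1.17596382 -0.34052825]
```

View pics/d.png

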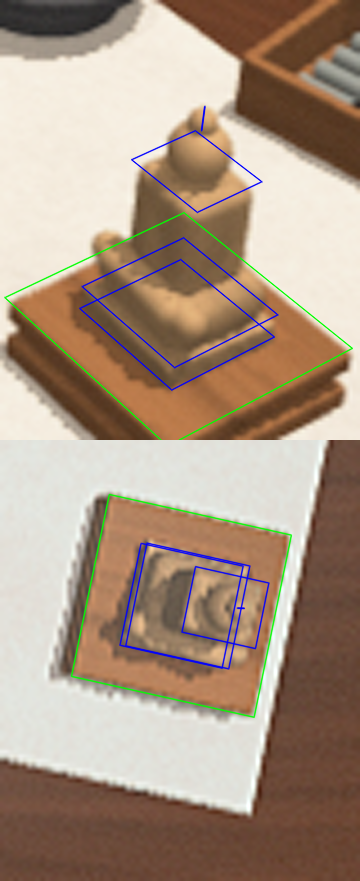

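The seated figure sits square and centred on its plinth, with the overlay matching to about 1–2 mm. Next is the lion.

Emit:
step_arm(
  targets=[
    [[2, 30, 0, 0, 0, 0.12], [4, 60, 0, 0, 0, 0.24], [6, 90, 0, 0, 0, 0.36], [8, 120, 0, 0, 0, 0.48], [10, 145, 0, 0, 0, 0.6], [11, 165, 0, 0, 0, 0.72], [11, 175, 0, 0, 0, 0.84], [11, 180, 0, 0, 0, 0.96], [11, 180, 0, 0, 0, 1.08], [11, 180, 0, 0, 0, 1.21], [11, 180, 0, 0, 0, 1.21], [11, 180, 0, 0, 0, 1.21]],
  ],
)

```text
time: 15.65
tool_pos: [490.0, 338.4, 251.9]
tcp_rot: [180.0, 0.0, 140.2]
ft_force: [-0.6, 0.2, -0.6]
finger_gap: 85.0
grip_force: 0.0
```

Emit:
step_arm(
  targets=[
    [[0, 0, 0, 0, 0, 0]],
  ],
)

```text
time: 15.73
tool_pos: [490.0, 338.4, 251.7]
tcp_rot: [180.0, 0.0, 140.2]
ft_force: [0.7, -0.5, -0.2]
finger_gap: 85.3
grip_force: 0.0
```

Emit:
step_arm(
  targets=[
    [[0, 0.5, -35, 0, 0, 0.014], [0, 0.5, -70, 0, 0, 0.014], [0, 0.5, -105, 0, 0, 0.014], [0, 0.5, -135, 0, 0, 0.014], [0, 0.5, -155, 0, 0, 0.014], [0, 0.5, -167, 0, 0, 0.014], [0, 0.5, -171, 0, 0, 0.014], [0, 0.5, -171, 0, 0, 0.014]],
  ],
)

```text
time: 16.4
tool_pos: [489.6, 338.9, 79.8]
tcp_rot: [-179.9, -0.0, 141.2]
ft_force: [0.1, -0.5, 0.5]
finger_gap: 85.4
grip_force: 0.0
```

Emit:
step_arm(
  targets=[
    [[0, 0, 0, 0, 0, 0], [0, 0, 0, 0, 0, 0], [0, 0, 0, 0, 0, 0], [0, 0, 0, 0, 0, 0], [0, 0, 0, 0, 0, 0], [0, 0, 0, 0, 0, 0], [0, 0, 0, 0, 0, 0], [0, 0, 0, 0, 0, 0], [0, 0, 0, 0, 0, 0], [0, 0, 0, 0, 0, 0]],
  ],
  fingers=1,
)

```text
time: 17.23
tool_pos: [490.5, 339.6, 81.5]
tcp_rot: [179.9, 0.0, 141.3]
ft_force: [0.3, 0.0, 6.4]
finger_gap: 29.3
grip_force: 41.3
```

Emit:
step_arm(
  targets=[
    [[0, 0, 8, 0, 0, 0], [0, 0, 25, 0, 0, 0], [0, 0, 50, 0, 0, 0], [4, -8, 72, 0, 0, 0.06], [13, -28, 80, 0, 0, 0.15], [26, -56, 80, 0, 0, 0.25], [41, -87, 80, 0, 0, 0.35], [56, -119, 80, 0, 0, 0.45], [71, -151, 80, 0, 0, 0.55], [86, -183, 80, 0, 0, 0.65], [100, -213, 80, 0, 0, 0.717], [111, -237, 80, 0, 0, 0.717]],
  ],
)

```text
time: 18.23
tool_pos: [601.3, 99.6, 160.4]
tcp_rot: [-180.0, -0.0, -177.5]
ft_force: [-0.1, -0.3, -1.2]
finger_gap: 29.4
grip_force: 40.4
```

Emit:
step_arm(
  targets=[
    [[4, -9, 0, 0, 0, 0], [4, -9, -20, 0, 0, 0], [4, -9, -40, 0, 0, 0], [4, -9, -57, 0, 0, 0], [4, -9, -67, 0, 0, 0], [4, -9, -73, 0, 0, 0], [4, -9, -75, 0, 0, 0], [4, -9, -75, 0, 0, 0], [4, -9, -75, 0, 0, 0]],
  ],
)

```text
time: 18.98
tool_pos: [605.5, 93.5, 86.4]
tcp_rot: [180.0, 0.1, -177.6]
ft_force: [0.4, -0.6, -1.3]
finger_gap: 29.6
grip_force: 40.5
```

Emit:
step_arm(
  targets=[
    [[0, 0, -2, 0, 0, 0], [0, 0, -3, 0, 0, 0], [0, 0, -3, 0, 0, 0]],
  ],
)

```text
time: 19.23
tool_pos: [605.0, 93.2, 82.7]
tcp_rot: [180.0, 0.0, -177.7]
ft_force: [0.1, 0.5, -1.4]
finger_gap: 29.5
grip_force: 40.5
```

Emit:
step_arm(
  targets=[
    [[0, 0, -1, 0, 0, 0], [0, 0, -1.5, 0, 0, 0], [0, 0, -1.5, 0, 0, 0]],
  ],
)

```text
time: 19.48
tool_pos: [605.1, 93.2, 81.5]
tcp_rot: [-180.0, 0.0, -177.7]
ft_force: [-1.6, 0.3, 3.4]
finger_gap: 29.5
grip_force: 41.0
```

Emit:
step_arm(
  targets=[
    [[0, 0, 0, 0, 0, 0], [0, 0, 0, 0, 0, 0], [0, 0, 0, 0, 0, 0], [0, 0, 0, 0, 0, 0], [0, 0, 0, 0, 0, 0], [0, 0, 0, 0, 0, 0], [0, 0, 0, 0, 0, 0], [0, 0, 10, 0, 0, 0], [0, 0, 30, 0, 0, 0], [0, 0, 65, 0, 0, 0], [0, 0, 100, 0, 0, 0], [0, 0, 140, 0, 0, 0]],
  ],
  fingers=-1,
)

```text
time: 20.48
tool_pos: [603.8, 93.1, 221.6]
tcp_rot: [-180.0, -0.1, -177.7]
ft_force: [0.3, -1.1, -0.7]
finger_gap: 85.7
grip_force: 0.0
```

Emit:
step_arm(
  targets=[
    [[0, 0, 35, 0, 0, -0.12], [5, -20, 35, 0, 0, -0.24], [10, -40, 35, 0, 0, -0.36], [15, -60, 35, 0, 0, -0.48], [20, -80, 35, 0, 0, -0.6], [25, -100, 35, 0, 0, -0.72], [30, -120, 35, 0, 0, -0.84], [35, -140, 35, 0, 0, -0.96], [40, -160, 35, 0, 0, -1.08], [42, -180, 35, 0, 0, -1.2], [45, -195, 35, 0, 0, -1.32], [45, -199, 35, 0, 0, -1.44]],
  ],
)

```text
time: 21.48
tool_pos: [649.9, -108.5, 256.6]
tcp_rot: [180.0, 0.1, 99.4]
ft_force: [-0.1, -0.3, 1.3]
finger_gap: 85.3
grip_force: 0.0
```

```bash
python3 look.py pics/e.png "[('s',275,190,100,100,4),('s',360,200,100,100,4),('t',270,170,100,100,4),('t',355,160,100,100,4)]" "[(OP,[box(120,76,30)]),lion([605.5,92.7,.041+np.pi],30),stand([650.3,-105.5,0],35)]"
```

```text
21.5833 [ 649.78182842 -107.05367978  256.48341642] [1.79977913e+02 1.83127709e-02 9.95961658e+01] 85.38738440036667 0.0 [-6.15164303e-01 -5.37707267e-01  3.73659733e-05]
```

View pics/e.png

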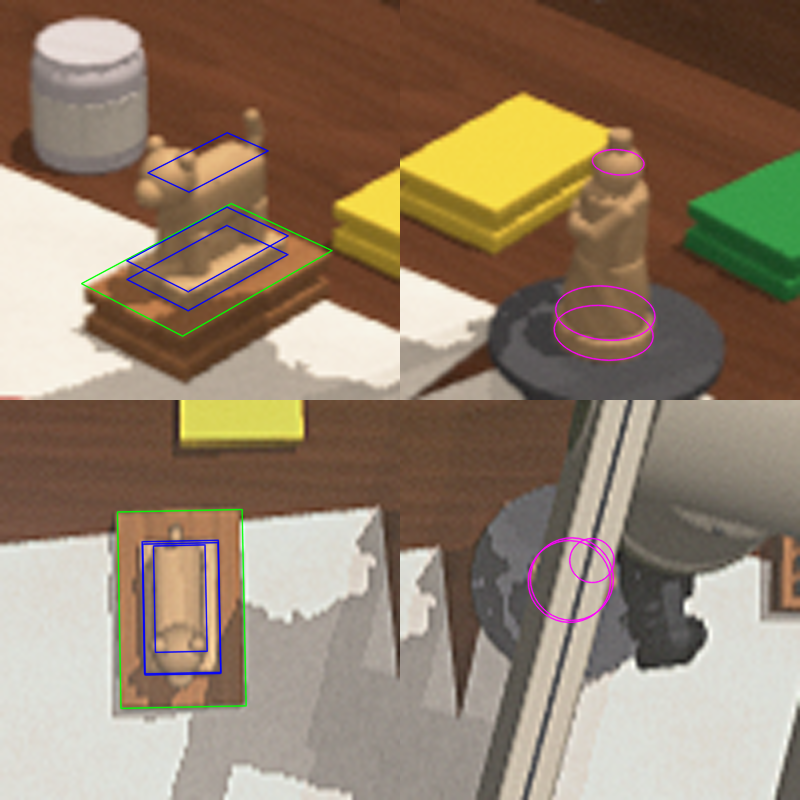

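The lion lies along its plinth, centred. The standing figure is where I left it, so I pick it up again.

Emit:
step_arm(
  targets=[
    [[0, 0, 0, 0, 0, -0.1], [0, 0, 0, 0, 0, -0.165], [0, 0, -35, 0, 0, -0.165], [0, 0, -70, 0, 0, -0.165], [0, 0, -100, 0, 0, -0.165], [0, 0, -125, 0, 0, -0.165], [0, 0, -141, 0, 0, -0.165], [0, 0, -149, 0, 0, -0.165], [0, 0, -150, 0, 0, -0.165], [0, 0, -150, 0, 0, -0.165]],
  ],
)

```text
time: 22.42
tool_pos: [650.1, -105.4, 106.5]
tcp_rot: [180.0, -0.0, 90.5]
ft_force: [0.5, 0.6, 0.5]
finger_gap: 85.2
grip_force: 0.0
```

Emit:
step_arm(
  targets=[
    [[0, 0, 0, 0, 0, 0], [0, 0, 0, 0, 0, 0], [0, 0, 0, 0, 0, 0], [0, 0, 0, 0, 0, 0], [0, 0, 0, 0, 0, 0], [0, 0, 0, 0, 0, 0], [0, 0, 0, 0, 0, 0], [0, 0, 0, 0, 0, 0], [0, 0, 0, 0, 0, 0], [0, 0, 0, 0, 0, 0]],
  ],
  fingers=1,
)

```text
time: 23.25
tool_pos: [650.4, -106.0, 106.9]
tcp_rot: [179.9, 0.0, 90.4]
ft_force: [-2.2, 0.3, 5.7]
finger_gap: 33.4
grip_force: 39.7
```

Emit:
step_arm(
  targets=[
    [[0, 0, 8, 0, 0, 0], [0, 0, 28, 0, 0, 0], [0, 0, 58, 0, 0, 0], [-10, 5, 90, 0, 0, 0], [-30, 20, 115, 0, 0, 0], [-52, 45, 120, 0, 0, 0], [-75, 72, 120, 0, 0, 0], [-98, 100, 120, 0, 0, 0], [-118, 130, 120, 0, 0, 0], [-130, 165, 120, 0, 0, 0], [-136, 201, 120, 0, 0, 0], [-142, 237, 120, 0, 0, 0]],
  ],
)

```text
time: 24.25
tool_pos: [506.8, 132.4, 226.4]
tcp_rot: [180.0, -0.0, 90.3]
ft_force: [0.0, 0.2, 0.6]
finger_gap: 33.0
grip_force: 40.0
```

Emit:
step_arm(
  targets=[
    [[-5, 36, 0, 0, 0, 0], [-9, 72, 0, 0, 0, 0], [-13, 108, 0, 0, 0, 0], [-16, 143, -10, 0, 0, 0], [-18, 172, -25, 0, 0, 0], [-18, 190, -45, 0, 0, 0], [-18, 197, -70, 0, 0, 0], [-18, 197, -92, 0, 0, 0], [-18, 197, -108, 0, 0, 0], [-18, 197, -117, 0, 0, 0], [-18, 197, -121, 0, 0, 0], [-18, 197, -121, 0, 0, 0]],
  ],
)

```text
time: 25.25
tool_pos: [489.4, 327.8, 104.2]
tcp_rot: [-179.9, 0.0, 90.4]
ft_force: [-0.5, -0.4, 0.6]
finger_gap: 32.7
grip_force: 40.0
```

Emit:
step_arm(
  targets=[
    [[0, 0, 0, 0, 0, 0], [0, 0, 0, 0, 0, 0]],
  ],
)

```text
time: 25.42
tool_pos: [490.9, 328.5, 106.5]
tcp_rot: [179.9, -0.1, 90.4]
ft_force: [0.1, 0.2, -0.0]
finger_gap: 33.1
grip_force: 40.0
```

Emit:
step_arm(
  targets=[
    [[-1, 0.5, -2, 0, 0, 0], [-1, 0.5, -4, 0, 0, 0], [-1, 0.5, -4.5, 0, 0, 0], [-1, 0.5, -4.5, 0, 0, 0]],
  ],
)

```text
time: 25.75
tool_pos: [489.5, 329.2, 101.9]
tcp_rot: [179.9, -0.1, 90.4]
ft_force: [-2.8, -0.2, 6.3]
finger_gap: 33.1
grip_force: 40.8
```

Emit:
step_arm(
  targets=[
    [[0, 0, -0.5, 0, 0, 0], [0, 0, -1, 0, 0, 0], [0, 0, -1, 0, 0, 0]],
  ],
)

```text
time: 26.0
tool_pos: [489.5, 329.2, 101.9]
tcp_rot: [179.9, -0.1, 90.4]
ft_force: [-6.0, -2.9, 14.9]
finger_gap: 33.1
grip_force: 41.4
```

Contact is firm, so I'll back off slightly, open and retreat.

Emit:
step_arm(
  targets=[
    [[0, 0, 1, 0, 0, 0], [0, 0, 1, 0, 0, 0]],
  ],
)

```text
time: 26.17
tool_pos: [489.5, 329.2, 101.9]
tcp_rot: [179.9, -0.1, 90.4]
ft_force: [-2.7, -0.7, 8.6]
finger_gap: 33.5
grip_force: 40.8
```

Emit:
step_arm(
  targets=[
    [[0, 0, 0, 0, 0, 0], [0, 0, 0, 0, 0, 0], [0, 0, 0, 0, 0, 0], [0, 0, 0, 0, 0, 0], [0, 0, 0, 0, 0, 0], [0, 0, 0, 0, 0, 0], [0, 0, 0, 0, 0, 0], [0, 0, 10, 0, 0, 0], [0, 0, 30, 0, 0, 0], [0, 0, 65, 0, 0, 0], [0, 0, 100, 0, 0, 0], [0, 0, 140, 0, 0, 0]],
  ],
  fingers=-1,
)

```text
time: 27.17
tool_pos: [487.9, 328.2, 241.2]
tcp_rot: [-179.9, 0.1, 90.4]
ft_force: [1.1, 0.4, 0.2]
finger_gap: 85.5
grip_force: 0.0
```

Emit:
step_arm(
  targets=[
    [[0, 0, 30, 0, 0, 0], [-30, 28, 35, 0, 0, 0], [-60, 56, 35, 0, 0, 0], [-90, 84, 35, 0, 0, 0], [-120, 112, 35, 0, 0, 0], [-150, 140, 35, 0, 0, 0], [-180, 168, 35, 0, 0, 0], [-200, 190, 35, 0, 0, 0], [-200, 190, 35, 0, 0, 0], [-200, 190, 35, 0, 0, 0]],
  ],
)

```text
time: 28.0
tool_pos: [287.3, 519.8, 276.0]
tcp_rot: [180.0, -0.0, 90.6]
ft_force: [0.2, 0.6, 0.3]
finger_gap: 85.5
grip_force: 0.0
```

```bash
python3 look.py pics/f.png "[('s',170,165,100,100,4),('s',275,190,100,100,4),('t',165,218,100,100,4),('t',435,235,100,100,4)]" "[(RP,[circ(110,30)]),lion([605.5,92.7,.041+np.pi],30),stand([489.9,329,0],30),(SP,[box(100,100,30)]),seat([469.5,-321.5,-.199],30)]"
```

```text
28.1 [289.10163341 518.44970148 275.82778404] [ 1.79966448e+02 -2.24480842e-03  9.03864247e+01] 85.41065963230801 0.0 [-0.05671639 -0.23526131  0.15013552]
```

View pics/f.png

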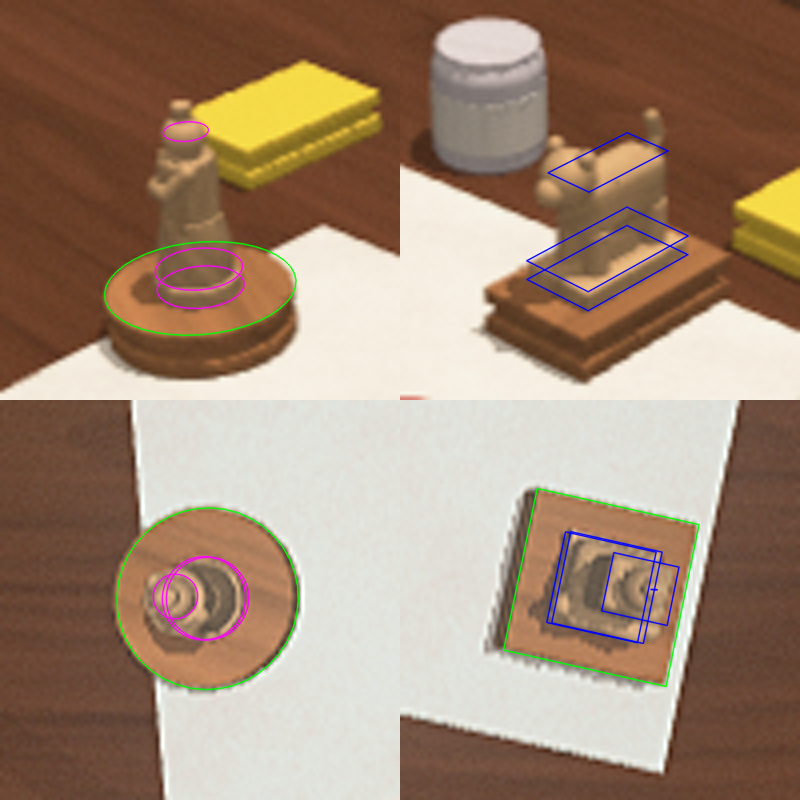

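All three figures are upright and centred on their own plinths, and the arm is clear. Handing in.

```bash
python3 -c "
from bench import r
print(r.hand_in())"
```

```text
the job is handed in; nothing more can be done
None
```

The job is handed in (no verdict came back): in the last pictures all three figures stand upright, centred to within a few millimetres and correctly aligned on their own plinths, with the standing figure having waited on the turntable.

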